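Find the longer ukulele bridge in the lidded tins and lay it on the soundboard

ROBOT

A 7-joint arm with a two-finger parallel gripper is mounted at the origin on the work surface. World frame = base frame: x ahead of the robot, y to its left, z up, the work surface at z = 0. Lengths are in m, angles in degrees, forces in N, time in s.
With the tool pointing down it reaches from about 0.425 to 0.875 m from the base axis. Payload 4.7 kg.
Tool frame: the origin (TCP) lies between the finger pads; the fingertips stand 19 mm ahead of it and the grasp point (between the pads) is the TCP; x points along the fingers, z is the direction in which the jaws open and shut, and the axes are right-handed (so a half turn about x gives the same grasp; the last joint's range is limited). The gripper opens to 87 mm and grips with 3 to 60 N. Pads are 19 mm wide; open, the fingers measure 117 mm over their backs; the gripper's body (75 mm by 190 mm) begins 51 mm behind the grasp point.
Start: joints at [64.922, 18.392, -4.016, 83.108, 1.295, 78.541, -3.26], TCP at [0.284, -0.585, 0.242] pointing down, gripper open.
Joint ranges: [-163.93, 163.93], [-17.29, 119.83], [-79.2, 71.16], [3.27, 140.29], [-89.18, 269.18], [5.43, 117.66], [-154.24, 154.24]. Speed limits (degrees/s): [147.25, 147.25, 180, 180, 180, 180, 180].

INTERFACE

Orientations are given as [roll, pitch, yaw] about the fixed x, y, z axes, in that order (R = Rz(yaw) Ry(pitch) Rx(roll)).
In Python, from cell import monitor, read_camera, camera_model, env, regions_of gives the robot as it stands. The module is installed in compiled form; this text tells all that it offers.
- The arm moves only by the tool step_arm, never from a script. Its argument "deltas" is a list of rows, each a list of 5 numbers: the gripper's target within -1 to 1 (fully open at 1, half-way at 0, shut at -1), then the shift along the tool's x, y, z in m, then the turn about the tool's x in degrees. A call has 1 to 12 rows; each row is the pose to reach, as a shift and turn from the pose commanded when the call began, along the tool's axes at that moment; what a row does not reach only later rows make up. A row lasts 1/8 s, in which the tool goes at most 62.5 mm and 10.7 degrees, less where a joint would pass 70% of its speed; a pose out of reach is approached as far as the arm can. A call with a gripper value outside its range is refused whole. The fingers move at their own pace and stop on an object; "newtons" is the grip in N (left out, the last holds). Time passes only in rows, so rows that repeat a pose let the fingers close. It gives the time, the measured TCP pose, the force and the opening at its end, in the units of the state.
- monitor.get_obs(): the state, without advancing time (a new reading comes with each control period).
- read_camera(name): name is "scene" or "side" or "wrist"; returns (picture, depth): 384x512x3 uint8, red, green, blue; 384x512 float32, m along the optical axis (not along the pixel's ray), 0 where there is no reading.
- camera_model(name): a dict with "fx", "fy", "cx", "cy" (pixels), "k1" (the pictures are not rectified: a ray, as slopes to the right and down, at radius r is drawn at 1 + k1 r^2 times it, then the intrinsics apply), "xyz" and "attitude" of the camera in the world. Camera axes: x right, y down, z forward; pixel columns grow to the right and rows downward; lengths in m; the calibration is good to about 2 mm. A picture is of the moment at which its call begins: read the wrist's pose just before it. camera_model takes no time and is no camera call; for the wrist camera it gives the pose at the moment of the call.
- env.sign_off(): hands the job in, once; it reports no verdict.
Trained networks look in the newest picture that a camera, given by its name, has taken for a name from the list of things; names that differ only in an ending like _2 or _b are one class to them, and where a whole thing is asked for, a point or a joint stands for the part that bears it (a point fixed in the world has none). Each returns a list of dicts, best first, with "p" (0 to 1); they miss things now and then, are a little off and sometimes report something else, mostly with a low value. They report only what shows in the picture. A call takes as long as a camera call. They do not tell look-alikes from the thing itself.
- regions_of(camera, thing): "pixels" (384x512 bool, what is visible of it) and "pixel" ([column, row] in pixels, amid what is visible of it).
The state is a dict: "time_s": time; "qpos": joint angles; "joint_velocities": joint speeds; "effort": joint torques, N m; "tool_pos": TCP position; "tool_rot": TCP orientation; "force": force on the tool from outside, world axes, zero at the start; "wrist_torque": the same for the moment, N m; "grip_width": finger opening in m.
Only numpy, scipy, OpenCV 4.12 (cv2) and the standard library are available. Lean on these libraries where they do the work, as an engineer would, in place of code of your own. Each camera call takes 0.05 s, during which the arm holds its last target. There are 200 camera calls.

TASK

Each of the two tins holds a ukulele bridge, one long and one short: take the lids off both tins, so that both stand open together and you can compare, then set the longer bridge gently on the soundboard, right way up and flat, inside the taped outline. Leave the shorter bridge in its tin, put a lid back squarely on each tin, and leave the tins and the other things on the bench where they are.

Things in the scene. Friction and masses are not known exactly. Their poses are not given: they have to be found in the camera images.
- tin_1: Plain aluminium round tin, loose (about 0.6 kg), open at the top under its lid: outside diameter 130 mm, inside diameter 122 mm, 45 mm high, floor 4 mm thick. Origin: centre of its underside; z up. The two tins are identical and may be on either place.
- lid_1: Aluminium lift-off lid, 0.14 kg, on a tin at the start; the lids are identical and fit either tin. Upwards: plug 110 mm in diameter (100 at its foot), 6 mm high, drops into the tin; brim 134 mm across, 4 mm thick, rests on the rim; central wooden knob 24 mm in diameter, 30 mm high. Origin: centre of the plug's underside, z up (knob 10 to 40 mm above it); seated, 39 mm above the tin's origin.
- tin_2: Plain aluminium round tin, loose (about 0.6 kg), open at the top under its lid: outside diameter 130 mm, inside diameter 122 mm, 45 mm high, floor 4 mm thick. Origin: centre of its underside; z up. The two tins are identical and may be on either place.
- lid_2: Aluminium lift-off lid, 0.14 kg, on a tin at the start; the lids are identical and fit either tin. Upwards: plug 110 mm in diameter (100 at its foot), 6 mm high, drops into the tin; brim 134 mm across, 4 mm thick, rests on the rim; central wooden knob 24 mm in diameter, 30 mm high. Origin: centre of the plug's underside, z up (knob 10 to 40 mm above it); seated, 39 mm above the tin's origin.
- bridge_long: The longer dark wooden ukulele bridge (about 35 g), at the start lying at any yaw on the floor of one tin under the lid: 100 mm long (its x), 28 mm wide (its y), wings 6 mm thick, raised middle 54 mm long and 14 mm high over the full width, with a white saddle strip on top. Origin: centre of its underside, z up.
- bridge_short: The shorter dark wooden ukulele bridge (about 25 g), at the start lying at any yaw on the floor of one tin under the lid: 70 mm long (its x), 28 mm wide (its y), wings 6 mm thick, raised middle 38 mm long and 14 mm high over the full width, with a white saddle strip on top. Origin: centre of its underside, z up.
- soundboard: Fixed ukulele soundboard, pale wood, 4 mm thick, on a plywood workboard 320 x 250 mm (its x, y) and 15 mm thick. Origin: centre of the workboard's underside, z up; x runs along the soundboard from its wide lower bout (which lies towards the robot) past the dark soundhole to its upper bout. The soundboard's top is 19 mm above the origin.
- bridge_spot (a point): Centre of the bridge's place on top of the soundboard, in the wide lower bout, 60 mm along -x of the soundboard's origin. Flat strips of pale tape around it outline a rectangle 32 mm along the soundboard's x and 104 mm along its y: the bridge's length lies along the soundboard's y (crosswise), either way round. Axes as the soundboard's.
- glue: Bystander: white glue bottle, 56 mm in diameter, 140 mm high, standing. Origin: centre of its underside.
- plane: Bystander: small steel block plane with a wooden palm knob, 140 x 44 mm (its x, y), up to 62 mm high, standing on its sole. Origin: centre of its underside.
- sander: Bystander: wooden sanding block with a cork sole, 120 x 60 x 34 mm (x, y, z), lying. Origin: centre of its underside.
There are look-alikes about, which are no part of the job. What is shaped like the lid_1 but green is not meant.

How it is judged (in metres and radians):
On the way, in this order (a step that is already met when the one before it is completed fails the run):
1. both tins stand open together: each lid's centre is more than 100 mm aside from both tins' centres (horizontal distance between each of lid_1, lid_2 and tin_1 above 0.1 m and horizontal distance between each of lid_1, lid_2 and tin_2 above 0.1 m), for 0.2 s.
2. the longer bridge lies released inside the taped outline, flat and right way up (horizontal distance between bridge_long and bridge_spot below 0.01 m and angle between the x axis of bridge_long and the y axis of soundboard, either way round below 0.15 rad and angle between bridge_long's own z axis and vertical below 0.08 rad and z of bridge_long in the frame of bridge_spot between -0.004 and 0.004 m and linear speed of bridge_long below 0.02 m/s and contact force between bridge_long and the fingers below 0.1 N), for 0.2 s.
At the end, for the whole second after the job is handed in: The longer bridge rests flat, right way up on the soundboard, within 10 mm of the outline's centre and 0.15 rad of crosswise; the shorter is in its tin; each tin has a lid seated level (within 12 mm of centre, 3 mm of seated height); all at rest (horizontal distance between bridge_long and bridge_spot below 0.01 m and angle between the x axis of bridge_long and the y axis of soundboard, either way round below 0.15 rad and angle between bridge_long's own z axis and vertical below 0.08 rad and z of bridge_long in the frame of bridge_spot between -0.004 and 0.004 m and linear speed of each of bridge_long, lid_1, lid_2, tin_1, tin_2, bridge_short below 0.02 m/s and horizontal distance between bridge_short and tin_2 below 0.05 m and z of bridge_short in the frame of tin_2 between 0 and 0.02 m and (((horizontal distance between lid_1 and tin_1 below 0.012 m and z of lid_1 in the frame of tin_1 between 0.036 and 0.042 m and angle between lid_1's own z axis and vertical below 0.06 rad) and (horizontal distance between lid_2 and tin_2 below 0.012 m and z of lid_2 in the frame of tin_2 between 0.036 and 0.042 m and angle between lid_2's own z axis and vertical below 0.06 rad)) or ((horizontal distance between lid_1 and tin_2 below 0.012 m and z of lid_1 in the frame of tin_2 between 0.036 and 0.042 m and angle between lid_1's own z axis and vertical below 0.06 rad) and (horizontal distance between lid_2 and tin_1 below 0.012 m and z of lid_2 in the frame of tin_1 between 0.036 and 0.042 m and angle between lid_2's own z axis and vertical below 0.06 rad)))); the robot touches nothing.
It fails at once if the shorter bridge is taken out of its tin (horizontal distance between bridge_short and tin_2 above 0.07 m).
It fails at once if the longer bridge is dropped or slammed onto the soundboard (faster than 0.6 m/s within 30 mm above it) (linear speed of bridge_long above 0.6 m/s and horizontal distance between bridge_long and bridge_spot below 0.1 m and z of bridge_long in the frame of bridge_spot between -0.004 and 0.03 m).
It fails at once if a tin is pushed more than 40 mm or tipped (distance of any of tin_1, tin_2 from where it was at the start of the episode above 0.04 m or angle between any of tin_1, tin_2's own z axis and vertical above 0.3 rad).
It fails at once if the glue bottle, block plane or sanding block is moved more than 30 mm (distance of any of glue, plane, sander from where it was at the start of the episode above 0.03 m).
It also fails if it takes over 72 s, if anything falls off the work surface, if the arm or the gripper's body presses on something with over 40 N, if the wrist force passes 120 N, or if a joint passes its speed limit or range.

## Working session

There is one attempt and no reset: what is moved stays moved. The work goes in short steps, Python scripts to look and compute and a tool call to move; the robot and the scene stay as the last step left them, time stands still between calls to the robot, and variables do not carry over. Pictures are saved under pics/ and viewed, about 8 in all and at most 12, crops included, and the job is handed in when it is done.

Besides the shell and the picture viewer there is one more tool, called after "Emit:" by a JSON object that holds its "name" and its "arguments", one argument or row to a line. step_arm: Moves the arm, as the interface text tells. Its arguments: {"type":"object","properties":{"deltas":{"type":"array"},"newtons":{"type":"number"}},"required":["deltas"]}

```bash
mkdir -p pics; cat > h.py <<'E'
import numpy as np, cv2
from scipy.spatial.transform import Rotation as R
from cell import monitor, read_camera, camera_model, env, regions_of
def cloud(name, depth, m=None):
    m = m or camera_model(name)
    v,u = np.mgrid[0:384,0:512]
    xd=(u-m["cx"])/m["fx"]; yd=(v-m["cy"])/m["fy"]
    x,y=xd.copy(),yd.copy()
    for _ in range(8):
        f=1+m["k1"]*(x*x+y*y); x,y=xd/f,yd/f
    P=np.stack([x*depth,y*depth,depth],-1)
    Rm=R.from_euler('xyz',m["attitude"],degrees=True).as_matrix()
    W=P@Rm.T+np.array(m["xyz"]); W[depth<=0]=np.nan
    return W
def shot(name):
    m=camera_model(name); p,d=read_camera(name); return p,cloud(name,d,m)
def save(p,f,s=1): cv2.imwrite("pics/"+f,cv2.cvtColor(cv2.resize(p,None,fx=s,fy=s),cv2.COLOR_RGB2BGR))
E
python3 - <<'E'
from h import *
print(monitor.get_obs())
for n in("scene","side"):
    print(n,camera_model(n)); p,W=shot(n); save(p,n+"0.png",1.5 if n=="scene" else 1)
    for t in("tin_1","lid_1","soundboard","glue","plane","sander"):
        for r in regions_of(n,t):
            q=W[r["pixels"]]; q=q[~np.isnan(q[:,0])]
            print(n,t,round(r["p"],2),np.round(r["pixel"]),np.round(np.median(q,0),3),np.round(np.percentile(q,2,0),3),np.round(np.percentile(q,98,0),3))
E
```

```text
{'time_s': 0.0, 'qpos': array([64.92041908, 18.43986876, -4.0157452 , 83.17371077,  1.29600311,
       78.54035145, -3.26242955]), 'joint_velocities': array([ 0.0303793 ,  0.07378774, -0.00072258, -0.00686282, -0.01051944,
        0.02499035, -0.09222565]), 'effort': array([-2.51755080e-05, -4.91289496e+01, -4.03907290e-01, -3.12527633e+01,
       -6.38609659e-02,  4.36439062e-02,  1.91382642e-04]), 'tool_pos': array([ 0.2835249 , -0.58434237,  0.24046277]), 'tool_rot': array([-176.53224759,   89.89116789,  119.35503012]), 'force': array([0.49203756, 0.05739285, 0.07921556]), 'wrist_torque': array([ 0.00047926,  0.0106289 , -0.03388726]), 'grip_width': 0.08699061508366825}
scene {'fx': 400.6559253306882, 'fy': 400.6559253306882, 'cx': 259.5081985634328, 'cy': 186.08345671725192, 'k1': 0.0054621414072401845, 'xyz': array([ 1.18837644, -0.55172017,  1.065762  ]), 'attitude': array([-143.23861566,   -0.79784324,   52.57882853])}
scene tin_1 0.87 [338. 139.] [0.589 0.28  0.023] [ 0.523  0.269 -0.001] [0.623 0.344 0.048]
scene tin_1 0.74 [299. 167.] [0.595 0.091 0.021] [0.534 0.08  0.001]
[... 1139 characters left out ...]
 269.] [0.546 0.203 0.021] [ 0.499  0.162 -0.   ] [0.613 0.214 0.042]
side tin_1 0.54 [192. 260.] [0.726 0.233 0.026] [ 0.659  0.203 -0.002] [0.793 0.255 0.052]
side lid_1 0.89 [165. 306.] [0.758 0.411 0.01 ] [0.698 0.345 0.001] [0.822 0.468 0.037]
side lid_1 0.78 [246. 250.] [0.561 0.153 0.049] [0.503 0.087 0.042] [0.624 0.209 0.078]
side lid_1 0.75 [234. 297.] [0.557 0.343 0.05 ] [0.498 0.279 0.035] [0.62  0.399 0.078]
side glue 0.87 [210. 216.] [0.728 0.058 0.077] [0.707 0.025 0.001] [0.77  0.072 0.143]
side plane 0.84 [193. 261.] [0.724 0.233 0.026] [ 0.659  0.196 -0.003] [0.794 0.256 0.052]
side sander 0.56 [298. 130.] [ 0.512 -0.543  0.03 ] [ 0.453 -0.619 -0.002] [ 0.578 -0.519  0.042]
```

```bash
sleep 1; ls pics
```

```text
scene0.png
side0.png
```

View pics/scene0.png

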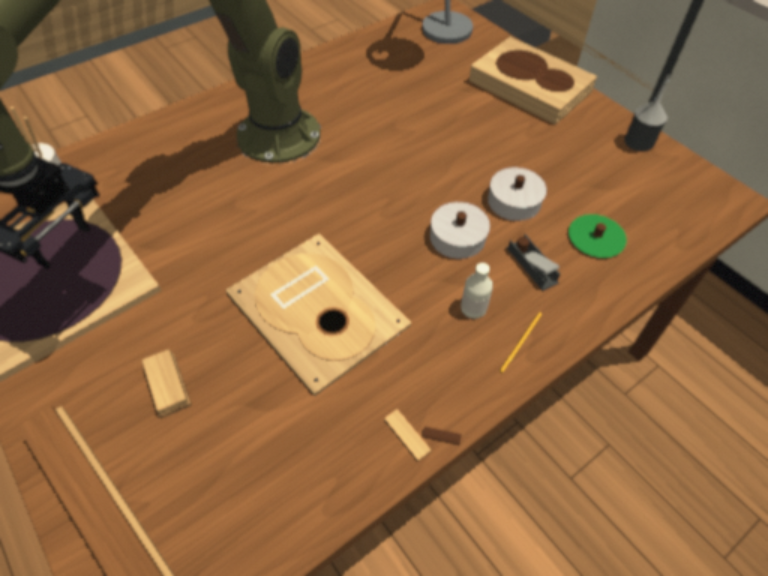

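```bash
python3 - <<'E'
from h import *
def circ(q):
    A=np.c_[2*q[:,:2],np.ones(len(q))]; s=np.linalg.lstsq(A,(q[:,:2]**2).sum(1),rcond=None)[0]
    return s[:2],np.sqrt(s[2]+s[0]**2+s[1]**2)
for n in("scene","side"):
    p,W=shot(n)
    for c in((.565,.145),(.560,.337),(.76,.405)):
        d=np.hypot(W[...,0]-c[0],W[...,1]-c[1])
        z0=0.06 if c[0]<.7 else .023
        k=W[(d<.03)&(W[...,2]>z0)]; kt=W[(d<.03)&(W[...,2]>z0+.013)]
        b=W[(d<.085)&(W[...,2]>z0-.02)&(W[...,2]<z0-.006)]
        h=cv2.convexHull(b[:,:2].astype(np.float32))
        (cc,r)=cv2.minEnclosingCircle(h)
        print(n,c,"knob",circ(k),"top",kt.mean(0),"brim",cc,r,p[(d<.05)&(d>.03)].mean(0))
    # board
    m=(W[...,2]>.008)&(W[...,2]<.03)&(W[...,0]>.35)&(W[...,0]<.73)&(W[...,1]<-.08)&(W[...,1]>-.42)
    m=cv2.morphologyEx(m.astype(np.uint8),cv2.MORPH_OPEN,np.ones((3,3)))>0
    print(cv2.minAreaRect(W[m][:,:2].astype(np.float32)),np.median(W[m][:,2]))
E
```

```text
scene (0.565, 0.145) knob (array([0.56435828, 0.14472907]), np.float64(0.00982458481641906)) top [0.56479272 0.1441412  0.07687898] brim (0.5650848150253296, 0.14651843905448914) 0.0686766505241394 [221.03986711 212.38870432 195.89700997]
scene (0.56, 0.337) knob (array([0.56015102, 0.33293398]), np.float64(0.008253486569225695)) top [0.56021141 0.33340699 0.07718998] brim (0.5566877722740173, 0.3369120657444) 0.07084643840789795 [219.50384615 210.47307692 194.07692308]
scene (0.76, 0.405) knob (array([0.75906983, 0.4042277 ]), np.float64(0.008996474793094357)) top [0.75912381 0.40456129 0.03891804] brim (0.7608460783958435, 0.40536966919898987) 0.08208494633436203 [ 56.85017422 150.07317073  69.36933798]
((0.5366989970207214, -0.2286478877067566), (0.3251706063747406, 0.251592218875885), 3.490708827972412) 0.016752091826711002
side (0.565, 0.145) knob (array([0.56336763, 0.15050958]), np.float64(0.009294068877176773)) top [0.56346378 0.14973825 0.07872817] brim (0.563368022441864, 0.1462271511554718) 0.07011199742555618 [189.09620991 172.30612245 156.05830904]
side (0.56, 0.337) knob (array([0.55795599, 0.33838361]), np.float64(0.009310492944014022)) top [0.55845503 0.33864581 0.07880693] brim (0.5600024461746216, 0.3373672366142273) 0.06951484829187393 [188.3364486  171.80140187 155.59579439]
side (0.76, 0.405) knob (array([0.75827295, 0.40912945]), np.float64(0.009308738806911982)) top [0.75756352 0.41016166 0.04048208] brim (0.760124146938324, 0.4051641523838043) 0.08474601805210114 [ 31.54916067 121.76978417  44.85851319]
((0.535814106464386, -0.22757522761821747), (0.3210000991821289, 0.2625081241130829), 3.8658690452575684) 0.017406480553958326
```

The picture shows the silver tins at about (460,228) and (517,192) and the soundboard with its tape at (300,287). Candidates for a lid are the silver lids at (460,222) and (517,187) and the green one at (598,235). I choose the two silver ones.

```bash
cat >> h.py <<'E'
def go(xyz, jaw=None, cur=None):
    """deltas in tool axes from measured pose to world xyz; jaw = world yaw (deg) of jaw axis (mod 180)"""
    o=monitor.get_obs(); M=R.from_euler('xyz',o["tool_rot"],degrees=True).as_matrix()
    d=M.T@(np.array(xyz)-o["tool_pos"]); z=M[:,2]; now=np.degrees(np.arctan2(z[1],z[0])); t=0
    if jaw is not None: t=-((jaw-now+90)%180-90)   # tool x down: +turn about x lowers world yaw
    print("t",round(o["time_s"],2),"pos",np.round(o["tool_pos"],4),"jaw",round(now,1),"q7",round(o["qpos"][6],1),"tilt",np.round(M[:,0],3),"w",round(o["grip_width"],4),"delta",np.round(d,4),"turn",round(t,1))
E
python3 -c "
from h import *
go((.46,-.22,.33),90); m=camera_model('wrist'); print(m, m['xyz']-monitor.get_obs()['tool_pos'])"
```

```text
t 0.8 pos [ 0.2838 -0.5848  0.2416] jaw -64.1 q7 -3.3 tilt [-0. -0. -1.] w 0.0872 delta [-0.0884  0.3178 -0.2512] turn 25.9
{'fx': 272.0340506191713, 'fy': 272.0340506191713, 'cx': 254.77546947424122, 'cy': 193.30780756191396, 'k1': -0.023204059567268714, 'xyz': array([ 0.35113122, -0.55185689,  0.38462626]), 'attitude': array([ 1.63889016e+02, -3.77455117e-02, -6.41143517e+01])} [0.06737569 0.03293318 0.14300653]
```

Emit:
{"name": "step_arm", "arguments": {
  "deltas": [
    [1,-0.09,0.32,-0.25,-64],
    [1,-0.09,0.32,-0.25,-64],
    [1,-0.09,0.32,-0.25,-64],
    [1,-0.09,0.32,-0.25,-64],
    [1,-0.09,0.32,-0.25,-64],
    [1,-0.09,0.32,-0.25,-64],
    [1,-0.09,0.32,-0.25,-64],
    [1,-0.09,0.32,-0.25,-64],
    [1,-0.09,0.32,-0.25,-64],
    [1,-0.09,0.32,-0.25,-64]
  ],
  "newtons": 20
}}

```text
time_s: 2.05
tool_pos: [0.4616, -0.2218, 0.3311]
tool_rot: [-179.7, 89.9, 180.0]
force: [0.3, 0.5, -0.2]
grip_width: 0.0869
```

```bash
python3 - <<'E'
from h import *
go((.564,.1465,.15),0)
p,W=shot("wrist"); save(p,"board.png",1.5); np.save("board.npy",W)
g=p.astype(int); ok=(W[...,2]>.012)&(W[...,2]<.028)&(W[...,0]>.4)&(W[...,0]<.55)&(abs(W[...,1]+.23)<.09)
m=ok&(g.min(2)>205)
q=W[m]; print(m.sum(), q.mean(0), cv2.minAreaRect(q[:,:2].astype(np.float32)))
b=(W[...,2]>.008)&(W[...,2]<.03)
b=cv2.morphologyEx(b.astype(np.uint8),cv2.MORPH_OPEN,np.ones((5,5)))>0
print(cv2.minAreaRect(W[b][:,:2].astype(np.float32)))
for z in(0.015,.019): print(np.nanmedian(W[...,2][ok]))
E
```

```text
t 2.05 pos [ 0.4616 -0.2218  0.3311] jaw -0.3 q7 22.2 tilt [-0.001  0.    -1.   ] w 0.0869 delta [0.181  0.3688 0.1007] turn -0.3
704 [ 0.47390071 -0.22182754  0.01955011] ((0.47384393215179443, -0.23187610507011414), (0.04781866818666458, 0.11893107742071152), 3.2963006496429443)
((0.3799329698085785, -0.3356829881668091), (0.7405864596366882, 0.688076376914978), 87.49508666992188)
0.01898167910083809
0.01898167910083809
```

View pics/board.png

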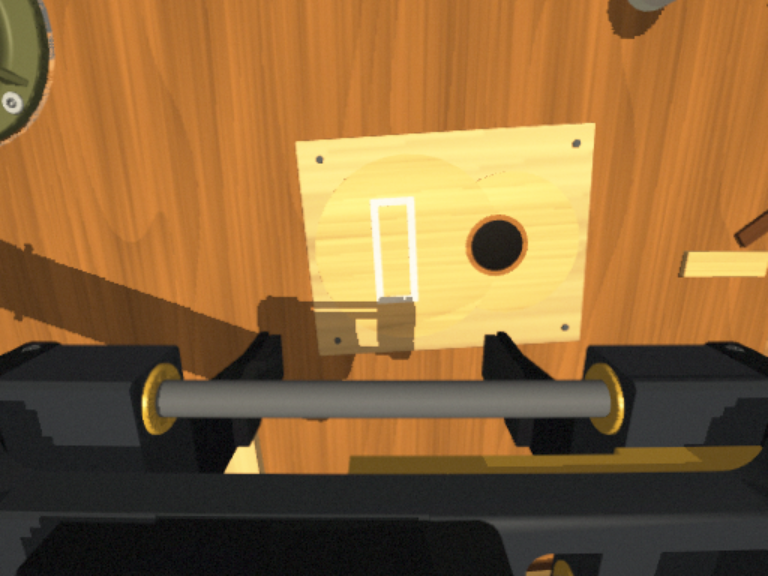

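The tape outline shows at (393,250), partly in shadow: centre (0.474,-0.232), yaw about 3.4°, which agrees with the board's edges. Next I move towards the first lid and take a close look on the way.

Emit:
{"name": "step_arm", "arguments": {
  "deltas": [
    [1,0.11,0.29,0.102,0],
    [1,0.11,0.29,0.102,0],
    [1,0.11,0.29,0.102,0],
    [1,0.11,0.29,0.102,0],
    [1,0.11,0.29,0.102,0],
    [1,0.11,0.29,0.102,0],
    [1,0.11,0.29,0.102,0]
  ]
}}

```text
time_s: 2.98
tool_pos: [0.5649, 0.0694, 0.2208]
tool_rot: [-178.3, 89.9, -178.4]
force: [-0.2, -1.0, 0.4]
grip_width: 0.087
```

```bash
python3 - <<'E'
from h import *
go((.564,.147,.072),0)
p,W=shot("wrist"); save(p[:300],"lids.png",1.5)
for c in((.564,.147),(.5595,.336)):
    d=np.hypot(W[...,0]-c[0],W[...,1]-c[1])
    kt=W[(d<.03)&(W[...,2]>.074)]; b=W[(d<.085)&(W[...,2]>.042)&(W[...,2]<.054)]
    print(c,"top",len(kt),len(b), kt.mean(0) if len(kt) else 0, (kt.min(0)+kt.max(0))/2 if len(kt) else 0, cv2.minEnclosingCircle(b[:,:2].astype(np.float32)) if len(b) else 0)
E
```

```text
t 2.98 pos [0.5649 0.0694 0.2208] jaw -0.1 q7 -16.4 tilt [-0.002 -0.    -1.   ] w 0.087 delta [ 0.1488  0.0776 -0.0008] turn -0.1
(0.564, 0.147) top 435 11163 [0.56070231 0.1463283  0.0785261 ] [0.56094775 0.14628976 0.07811985] ((0.5606110095977783, 0.1462094634771347), 0.06734238564968109)
(0.5595, 0.336) top 0 0 0 0 0
```

View pics/lids.png

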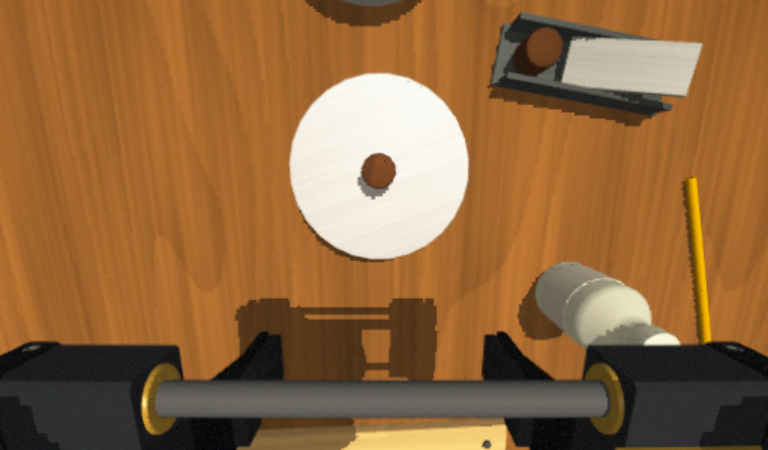

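The close view confirms a silver lid at (379,166) with its knob at (378,170), centre about (0.562,0.1465). It isn't the green one.

Emit:
{"name": "step_arm", "arguments": {
  "deltas": [
    [1,0.06,0.05,-0.003,0],
    [1,0.09,0.077,-0.003,0],
    [1,0.12,0.077,-0.003,0],
    [1,0.149,0.077,-0.003,0],
    [1,0.149,0.077,-0.003,0],
    [-1,0.149,0.077,-0.003,0],
    [-1,0.149,0.077,-0.003,0],
    [-1,0.149,0.077,-0.003,0],
    [-1,0.149,0.077,-0.003,0]
  ],
  "newtons": 20
}}

```text
time_s: 4.15
tool_pos: [0.5624, 0.1466, 0.073]
tool_rot: [-15.9, 90.0, -16.0]
force: [-0.2, 1.2, -0.9]
grip_width: 0.0553
```

```bash
python3 -c "
from h import *
go((.55,-.01,.035),0)"
```

```text
t 4.15 pos [0.5624 0.1466 0.073 ] jaw -0.1 q7 -30.2 tilt [ 0.001 -0.    -1.   ] w 0.0553 delta [ 0.038  -0.1566 -0.0121] turn -0.1
```

Emit:
{"name": "step_arm", "arguments": {
  "deltas": [
    [-1,0,0,0,0],
    [-1,0,0,0,0],
    [-1,0,0,0,0],
    [-1,0,0,0,0],
    [-1,0,0,0,0],
    [-1,-0.015,0,0,0],
    [-1,-0.045,0,0,0]
  ]
}}

```text
time_s: 5.03
tool_pos: [0.5612, 0.1463, 0.1174]
tool_rot: [-171.5, 89.8, -171.7]
force: [0.1, -0.4, -1.6]
grip_width: 0.0237
```

```bash
python3 -c "
from h import *
go((.55,-.01,.036),0); print(monitor.get_obs()['force'])"
```

```text
t 5.03 pos [0.5612 0.1463 0.1174] jaw -0.1 q7 -28.4 tilt [-0.003 -0.    -1.   ] w 0.0237 delta [ 0.0815 -0.1563 -0.0107] turn -0.1
[ 0.05654688 -0.41143404 -1.58927901]
```

Emit:
{"name": "step_arm", "arguments": {
  "deltas": [
    [-1,0,-0.055,-0.004,0],
    [-1,0,-0.11,-0.008,0],
    [-1,0.01,-0.156,-0.01,0],
    [-1,0.045,-0.156,-0.01,0],
    [-1,0.07,-0.156,-0.01,0],
    [-1,0.082,-0.156,-0.01,0],
    [-1,0.082,-0.156,-0.01,0],
    [0.2,0.082,-0.156,-0.01,0],
    [0.2,0.082,-0.156,-0.01,0],
    [0.2,0.05,-0.156,-0.01,0],
    [0.2,-0.005,-0.156,-0.01,0],
    [0.2,-0.01,-0.12,0,0]
  ]
}}

```text
time_s: 6.52
tool_pos: [0.5654, 0.0236, 0.1326]
tool_rot: [-20.1, 89.5, -20.5]
force: [0.2, 1.0, -0.6]
grip_width: 0.0517
```

```bash
python3 -c "
from h import *
go((.5595,.336,.073),0)"
```

```text
t 6.53 pos [0.5654 0.0236 0.1326] jaw -0.5 q7 -14.7 tilt [ 0.009 -0.003 -1.   ] w 0.0517 delta [ 0.0585  0.3125 -0.009 ] turn -0.5
```

Emit:
{"name": "step_arm", "arguments": {
  "deltas": [
    [0.2,0,0.062,0,0],
    [0.2,0,0.124,0,0],
    [0.2,0,0.186,-0.003,0],
    [0.2,0,0.248,-0.004,0],
    [0.2,0,0.31,-0.004,0],
    [0.2,0.0,0.31,-0.004,0],
    [0.2,0.03,0.31,-0.004,0],
    [0.2,0.054,0.31,-0.004,0],
    [0.2,0.054,0.31,-0.004,0]
  ]
}}

```text
time_s: 7.65
tool_pos: [0.558, 0.3348, 0.0721]
tool_rot: [-137.8, 89.8, -137.9]
force: [-0.1, -0.8, 0.3]
grip_width: 0.0525
```

```bash
python3 -c "
from h import *
go((.5595,.336,.073),0); print(monitor.get_obs()['force'])"
```

```text
t 7.65 pos [0.558  0.3348 0.0721] jaw -0.2 q7 -49.4 tilt [-0.003 -0.002 -1.   ] w 0.0525 delta [-0.0009  0.0012  0.0015] turn -0.2
[-0.07381694 -0.75296058  0.27374456]
```

Emit:
{"name": "step_arm", "arguments": {
  "deltas": [
    [-1,0,0,0.001,0],
    [-1,0,0,0.001,0],
    [-1,0,0,0.001,0],
    [-1,0,0,0.001,0],
    [-1,0,0,0.001,0],
    [-1,-0.015,0,0,0],
    [-1,-0.045,0,0,0],
    [-1,-0.045,0,0,0]
  ]
}}

```text
time_s: 8.65
tool_pos: [0.5603, 0.3378, 0.1215]
tool_rot: [27.9, 89.7, 27.8]
force: [0.4, -0.4, -0.9]
grip_width: 0.0233
```

```bash
python3 -c "
from h import *
go((.415,.24,.036),0); print(monitor.get_obs()['force'])"
```

```text
t 8.65 pos [0.5603 0.3378 0.1215] jaw -0.1 q7 -48.1 tilt [ 0.005  0.003 -1.   ] w 0.0233 delta [ 0.0845 -0.0984 -0.1455] turn -0.1
[ 0.42473846 -0.42462013 -0.87794684]
```

Emit:
{"name": "step_arm", "arguments": {
  "deltas": [
    [-1,0,-0.035,-0.05,0],
    [-1,0,-0.07,-0.1,0],
    [-1,0.01,-0.097,-0.144,0],
    [-1,0.045,-0.097,-0.144,0],
    [-1,0.07,-0.097,-0.144,0],
    [-1,0.083,-0.097,-0.144,0],
    [-1,0.083,-0.097,-0.144,0],
    [0.2,0.083,-0.097,-0.144,0],
    [0.2,0.083,-0.097,-0.144,0],
    [0.2,0.045,-0.097,-0.144,0],
    [0.2,-0.01,-0.12,-0.14,0],
    [0.2,-0.05,-0.15,-0.1,0]
  ]
}}

```text
time_s: 10.15
tool_pos: [0.4568, 0.1889, 0.1706]
tool_rot: [-15.5, 89.8, -15.3]
force: [1.8, 0.7, -0.7]
grip_width: 0.0516
```

Emit:
{"name": "step_arm", "arguments": {
  "deltas": [
    [1,-0.05,-0.01,0.05,0],
    [1,-0.1,-0.016,0.1,0],
    [1,-0.16,-0.018,0.1,0],
    [1,-0.16,-0.018,0.1,0],
    [1,-0.16,-0.018,0.1,0]
  ]
}}

```text
time_s: 10.78
tool_pos: [0.5574, 0.1698, 0.3281]
tool_rot: [11.0, 89.9, 10.9]
force: [0.1, -0.5, -1.0]
grip_width: 0.0858
```

```bash
python3 - <<'E'
from h import *
go((.56,.146,.1),0)
p,W=shot("wrist"); save(p[:300],"open.png",1.5)
for c in((.561,.1465),(.5595,.3365)):
    d=np.hypot(W[...,0]-c[0],W[...,1]-c[1])
    rim=W[(d<.08)&(W[...,2]>.038)&(W[...,2]<.052)]
    b=W[(d<.054)&(W[...,2]>.0075)&(W[...,2]<.03)]; g=p[(d<.054)&(W[...,2]>.0075)&(W[...,2]<.03)]
    t=b[b[:,2]>.0145]
    print(c,"rim",np.round(cv2.minEnclosingCircle(rim[:,:2].astype(np.float32))[0],4), "bridge",cv2.minAreaRect(b[:,:2].astype(np.float32)),"hump",cv2.minAreaRect(t[:,:2].astype(np.float32)),np.median(t[:,2]))
for z0,c in((.04,(.55,-.01)),(.04,(.415,.24))):
    d=np.hypot(W[...,0]-c[0],W[...,1]-c[1]); k=W[(d<.04)&(W[...,2]>.03)]
    print("lid",c,len(k),k.mean(0) if len(k) else 0)
E
```

```text
t 10.78 pos [0.5574 0.1698 0.3281] jaw -0.1 q7 -26.6 tilt [ 0.001  0.    -1.   ] w 0.0858 delta [ 0.2281 -0.0238  0.0023] turn -0.1
(0.561, 0.1465) rim [0.5595 0.1458] bridge ((0.5623321533203125, 0.14578187465667725), (0.09993389248847961, 0.028310168534517288), 19.179513931274414) hump ((0.5621679425239563, 0.1459520161151886), (0.0538560226559639, 0.02814970351755619), 19.973527908325195) 0.018100968826908925
(0.5595, 0.3365) rim [0.5555 0.3353] bridge ((0.5538353323936462, 0.33544671535491943), (0.0701175332069397, 0.02871171571314335), 3.376924991607666) hump ((0.5538052320480347, 0.33562612533569336), (0.038196489214897156, 0.028581148013472557), 2.6476364135742188) 0.01805334191380159
lid (0.55, -0.01) 0 0
lid (0.415, 0.24) 207 [0.41536699 0.23936922 0.03904214]
```

View pics/open.png

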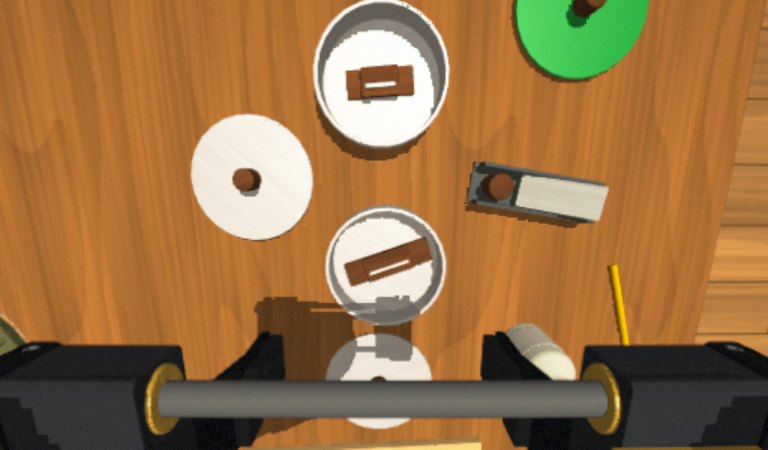

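The picture shows both tins open. The short bridge (70 mm) is at (380,82) in the far tin, and the long one (100 mm) is at (388,261) in the near tin. The lids are set aside at (250,177) and (379,380). The step 1 condition holds.

Emit:
{"name": "step_arm", "arguments": {
  "deltas": [
    [0.15,0.05,-0.02,0.004,10.5],
    [0.15,0.1,-0.024,0.005,21],
    [0.15,0.15,-0.024,0.005,31.5],
    [0.15,0.19,-0.024,0.005,42],
    [0.15,0.2,-0.024,0.005,52.5],
    [0.15,0.21,-0.024,0.005,63],
    [0.15,0.22,-0.024,0.005,70.4],
    [0.15,0.22,-0.024,0.005,70.4],
    [0.15,0.22,-0.024,0.005,70.4]
  ],
  "newtons": 12
}}

```text
time_s: 11.95
tool_pos: [0.5615, 0.1453, 0.1071]
tool_rot: [-89.2, 89.9, -159.5]
force: [0.9, 0.3, 0.1]
grip_width: 0.0501
```

```bash
python3 -c "
from h import *
go((.5625,.146,.0262),-70.5)"
```

```text
t 11.95 pos [0.5615 0.1453 0.1071] jaw -70.4 q7 -96.5 tilt [-0.001 -0.    -1.   ] w 0.0501 delta [ 0.0809  0.0012 -0.0003] turn 0.1
```

Emit:
{"name": "step_arm", "arguments": {
  "deltas": [
    [0.15,0.04,0.001,0,0],
    [0.15,0.065,0.001,0,0],
    [0.15,0.08,0.001,0,0],
    [0.15,0.08,0.001,0,0]
  ]
}}

```text
time_s: 12.45
tool_pos: [0.5626, 0.1455, 0.0269]
tool_rot: [-102.1, 89.9, -172.6]
force: [0.5, 0.5, 0.8]
grip_width: 0.0504
```

```bash
python3 -c "
from h import *
go((.5625,.146,.0262),-70.5); print(monitor.get_obs()['force'])"
```

```text
t 12.45 pos [0.5626 0.1455 0.0269] jaw -70.5 q7 -99.5 tilt [-0.002 -0.    -1.   ] w 0.0504 delta [ 0.0007  0.0001 -0.0005] turn 0.0
[0.52767993 0.47763668 0.79785873]
```

Emit:
{"name": "step_arm", "arguments": {
  "deltas": [
    [-1,0,0,0,0],
    [-1,0,0,0,0],
    [-1,0,0,0,0],
    [-1,0,0,0,0],
    [-1,0,0,0,0],
    [-1,-0.02,0,0,0],
    [-1,-0.06,0,0,0],
    [-1,-0.1,0,0,0],
    [-1,-0.1,0,0,0]
  ]
}}

```text
time_s: 13.58
tool_pos: [0.5657, 0.1467, 0.1322]
tool_rot: [79.9, 89.6, 9.4]
force: [0.3, -1.0, -0.1]
grip_width: 0.028
```

```bash
python3 - <<'E'
from h import *
go((.474,-.232,.10),3.4)
for n in ("wrist","scene"):
    p,W=shot(n)
    r=regions_of(n,"bridge_long")[:3]
    for x in r: print(n,round(x["p"],2),x["pixel"],np.round(np.nanmedian(W[x["pixels"]],0),3))
save(np.vstack([p[100:250,200:420]]),"held.png",3)
E
```

```text
t 13.57 pos [0.5657 0.1467 0.1322] jaw -70.5 q7 -96.0 tilt [ 0.008  0.001 -1.   ] w 0.028 delta [ 0.031  -0.213   0.3264] turn -73.9
wrist 0.81 [251.8, 216.9] [0.581 0.151 0.115]
wrist 0.21 [482.5, 227.2] [ 0.616 -0.104  0.013]
scene 0.65 [315.8, 138.2] [0.591 0.153 0.11 ]
```

Emit:
{"name": "step_arm", "arguments": {
  "deltas": [
    [-1,0,-0.024,0.036,-9],
    [-1,0,-0.054,0.083,-19],
    [-1,0,-0.084,0.13,-29],
    [-1,0,-0.114,0.177,-39],
    [-1,0,-0.144,0.224,-49],
    [-1,0,-0.174,0.27,-59],
    [-1,0,-0.2,0.31,-68],
    [-1,0,-0.212,0.325,-73.9],
    [-1,0,-0.212,0.325,-73.9],
    [-1,0.02,-0.212,0.325,-73.9],
    [-1,0.02,-0.212,0.325,-73.9]
  ]
}}

```text
time_s: 15.15
tool_pos: [0.4709, -0.2289, 0.1058]
tool_rot: [136.6, 89.7, 140.0]
force: [0.3, 0.3, -1.0]
grip_width: 0.0275
```

```bash
python3 - <<'E'
from h import *
go((.474,-.232,.0425),3.4)
p,W=shot("side")
m=(W[...,2]>.08)&(W[...,2]<.1)&(abs(W[...,0]-.474)<.05)&(abs(W[...,1]+.232)<.07)
q=W[m]; print(len(q), q.min(0),q.max(0)) if m.any() else 0
save(p[90:230,150:400],"hold2.png",3)
E
```

```text
t 15.15 pos [ 0.4709 -0.2289  0.1058] jaw 3.4 q7 21.2 tilt [-0.003  0.003 -1.   ] w 0.0275 delta [ 0.0633 -0.0035  0.0031] turn 0.0
143 [ 0.45027105 -0.27858308  0.08108249] [ 0.49272371 -0.17431998  0.09991367]
```

View pics/hold2.png

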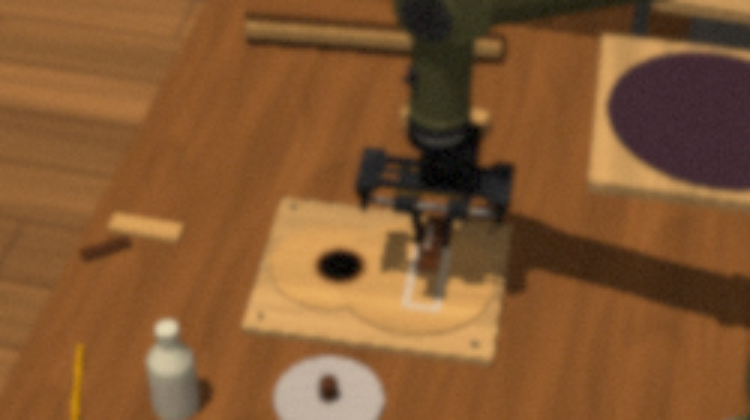

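The bridge is held level over the outline at about (430,245). Lowering slowly.

Emit:
{"name": "step_arm", "arguments": {
  "deltas": [
    [-1,0.02,-0.003,0.003,0],
    [-1,0.04,-0.003,0.003,0],
    [-1,0.05,-0.003,0.003,0],
    [-1,0.056,-0.003,0.003,0],
    [-1,0.06,-0.003,0.003,0],
    [-1,0.0615,-0.003,0.003,0],
    [-1,0.0625,-0.003,0.003,0]
  ]
}}

```text
time_s: 16.08
tool_pos: [0.4752, -0.2345, 0.0454]
tool_rot: [-42.6, 89.9, -39.2]
force: [-0.2, 0.9, -0.4]
grip_width: 0.0278
```

```bash
python3 - <<'E'
from h import *
go((.474,-.232,.0422),3.4); print(monitor.get_obs()['force'])
E
```

```text
t 16.07 pos [ 0.4752 -0.2345  0.0454] jaw 3.4 q7 18.9 tilt [ 0.001 -0.001 -1.   ] w 0.0278 delta [ 0.0032  0.0025 -0.0011] turn -0.0
[-0.18501825  0.91376591 -0.39568126]
```

Emit:
{"name": "step_arm", "arguments": {
  "deltas": [
    [-1,0.0015,0.001,-0.001,0],
    [-1,0.0025,0.001,-0.001,0],
    [-1,0.0035,0.001,-0.001,0],
    [-1,0.0035,0.001,-0.001,0]
  ]
}}

```text
time_s: 16.58
tool_pos: [0.4738, -0.2333, 0.0432]
tool_rot: [-146.1, 89.9, -142.7]
force: [-4.5, 2.0, 12.0]
grip_width: 0.0279
```

Emit:
{"name": "step_arm", "arguments": {
  "deltas": [
    [-0.2,-0.0005,0,0,0],
    [0.15,-0.0005,0,0,0],
    [0.15,-0.0005,0,0,0],
    [0.15,-0.0005,0,0,0],
    [0.15,-0.03,0,0,0],
    [0.15,-0.09,0,0,0],
    [0.15,-0.13,0,0,0],
    [0.15,-0.17,-0.04,0,0],
    [0.15,-0.2,-0.05,0,0],
    [0.15,-0.2,-0.05,0,0]
  ],
  "newtons": 20
}}

```text
time_s: 17.82
tool_pos: [0.4779, -0.2849, 0.244]
tool_rot: [-37.9, 89.7, -34.6]
force: [0.2, 0.5, -0.1]
grip_width: 0.0503
```

```bash
python3 - <<'E'
from h import *
go((.55,-.01,.034),0)
p,W=shot("wrist"); save(p[:300],"placed.png",1.5)
d=(abs(W[...,0]-.474)<.05)&(abs(W[...,1]+.232)<.07)
dk=p.max(2)<150
t=W[d&(W[...,2]>.029)]; w=W[d&(W[...,2]>.0222)&(W[...,2]<.04)]
print("hump",cv2.minAreaRect(t[:,:2].astype(np.float32)),np.median(t[:,2]),"all",cv2.minAreaRect(w[:,:2].astype(np.float32)))
q=W[d&(p.min(2)>205)&(W[...,2]<.0215)&(W[...,2]>.015)]; print("tape",len(q),cv2.minAreaRect(q[:,:2].astype(np.float32)))
k=np.hypot(W[...,0]-.55,W[...,1]+.01)<.04; k=W[k&(W[...,2]>.032)]; print("knob",len(k),k.mean(0) if len(k) else 0)
E
```

```text
t 17.82 pos [ 0.4779 -0.2849  0.244 ] jaw 3.3 q7 28.1 tilt [ 0.004 -0.003 -1.   ] w 0.0503 delta [0.2095 0.271  0.0869] turn 3.3
hump ((0.47369587421417236, -0.2514152228832245), (0.10125900059938431, 0.08969874680042267), 3.2491164207458496) 0.32840853084755806 all ((0.47241732478141785, -0.23352114856243134), (0.028041129931807518, 0.10010229051113129), 3.1824843883514404)
tape 1299 ((0.47387611865997314, -0.23193852603435516), (0.04776662960648537, 0.11938665807247162), 3.1926703453063965)
knob 0 0
```

View pics/placed.png

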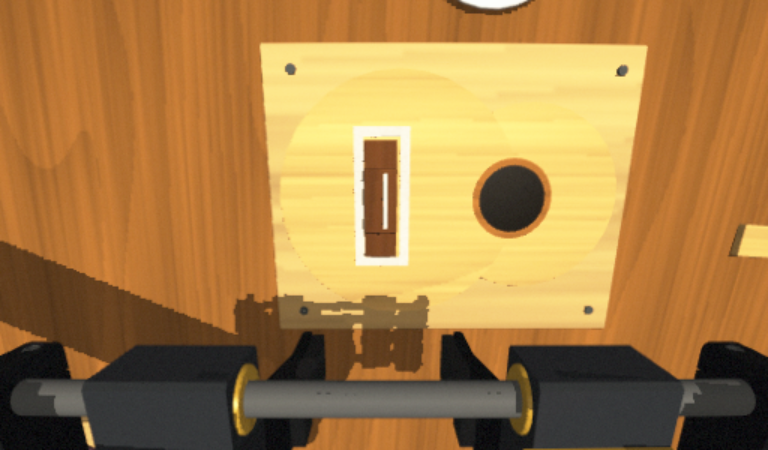

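The bridge lies flat in the outline, picture (381,197), 2 mm off centre and within 0.2° of the tape. Next, the first lid.

Emit:
{"name": "step_arm", "arguments": {
  "deltas": [
    [0.2,0.0,0.06,0.02,1],
    [0.2,0.02,0.115,0.04,2],
    [0.2,0.05,0.17,0.055,3.3],
    [0.2,0.08,0.225,0.07,3.3],
    [0.2,0.1,0.271,0.087,3.3],
    [0.2,0.13,0.271,0.087,3.3],
    [0.2,0.13,0.271,0.087,3.3]
  ]
}}

```text
time_s: 18.75
tool_pos: [0.5444, -0.0063, 0.108]
tool_rot: [172.2, 89.6, 172.5]
force: [0.7, -0.3, 0.3]
grip_width: 0.0522
```

```bash
python3 - <<'E'
from h import *
go((.551,-.0097,.0345),0)
for n in("scene","side"):
    p,W=shot(n)
    b=(np.hypot(W[...,0]-.55,W[...,1]+.01)<.08)&(W[...,2]>.006)&(W[...,2]<.016); b=W[b]
    print("brim",n,len(b),cv2.minEnclosingCircle(b[:,:2].astype(np.float32)))
E
```

```text
t 18.75 pos [ 0.5444 -0.0063  0.108 ] jaw 0.2 q7 -10.6 tilt [-0.008  0.001 -1.   ] w 0.0522 delta [ 0.0735 -0.0035  0.0072] turn 0.2
brim scene 820 ((0.5548768639564514, -0.00965932197868824), 0.06784410774707794)
brim side 640 ((0.5468530654907227, -0.010822256095707417), 0.07753172516822815)
```

Emit:
{"name": "step_arm", "arguments": {
  "deltas": [
    [0.2,0.03,-0.003,0.004,0],
    [0.2,0.055,-0.003,0.004,0],
    [0.2,0.066,-0.003,0.004,0],
    [0.2,0.066,-0.003,0.004,0]
  ]
}}

```text
time_s: 19.35
tool_pos: [0.5517, -0.011, 0.0459]
tool_rot: [-120.0, 90.0, -120.0]
force: [-0.4, 0.4, -0.2]
grip_width: 0.0521
```

```bash
python3 - <<'E'
from h import *
go((.551,-.0097,.0345),0)
E
```

```text
t 19.35 pos [ 0.5517 -0.011   0.0459] jaw 0.0 q7 -13.5 tilt [-0. -0. -1.] w 0.0521 delta [ 0.0114  0.0013 -0.0007] turn 0.0
```

Emit:
{"name": "step_arm", "arguments": {
  "deltas": [
    [0.2,0.006,0.001,0,0],
    [0.2,0.011,0.001,0,0],
    [0.2,0.011,0.001,0,0],
    [-1,0.011,0.001,0,0],
    [-1,0.011,0.001,0,0],
    [-1,0.011,0.001,0,0],
    [-1,0.011,0.001,0,0],
    [-1,0.011,0.001,0,0],
    [-1,-0.01,0.001,0,0],
    [-1,-0.06,0.001,0,0],
    [-1,-0.065,0.001,0,0],
    [-1,-0.065,0.001,0,0]
  ]
}}

```text
time_s: 20.85
tool_pos: [0.5518, -0.0097, 0.1114]
tool_rot: [-36.5, 89.9, -36.4]
force: [0.1, -0.5, -1.9]
grip_width: 0.0237
```

```bash
python3 - <<'E'
from h import *
p,W=shot("scene")
go((.562,.1465,.085),0)
for n in("scene","side"):
    if n=="side": p,W=shot(n)
    for c in((.561,.1465),(.5595,.3365)):
        b=(np.hypot(W[...,0]-c[0],W[...,1]-c[1])<.08)&(W[...,2]>.04)&(W[...,2]<.052); b=W[b]
        print("rim",n,len(b),cv2.minEnclosingCircle(b[:,:2].astype(np.float32)))
E
```

```text
t 20.9 pos [ 0.551  -0.0098  0.1102] jaw 0.1 q7 -10.7 tilt [-0.001 -0.001 -1.   ] w 0.0234 delta [0.0252 0.1563 0.0112] turn 0.1
rim scene 112 ((0.5626550912857056, 0.14529292285442352), 0.0668262466788292)
rim scene 125 ((0.5605382323265076, 0.3349038362503052), 0.0672183707356453)
rim side 151 ((0.5608636736869812, 0.14895521104335785), 0.06851448118686676)
rim side 182 ((0.5588369369506836, 0.3363195061683655), 0.06797423213720322)
```

Emit:
{"name": "step_arm", "arguments": {
  "deltas": [
    [-1,0,0.055,0.004,0],
    [-1,0,0.11,0.008,0],
    [-1,0,0.15,0.0105,0],
    [-1,0,0.1563,0.0105,0],
    [-1,0.01,0.1563,0.0105,0],
    [-1,0.02,0.1563,0.0105,0],
    [-1,0.025,0.1563,0.0105,0],
    [-1,0.025,0.1563,0.0105,0]
  ]
}}

```text
time_s: 21.95
tool_pos: [0.5616, 0.1456, 0.0847]
tool_rot: [-158.1, 89.9, -158.1]
force: [0.5, -0.2, -1.8]
grip_width: 0.0233
```

```bash
python3 - <<'E'
from h import *
go((.5615,.1465,.0745),0);print(monitor.get_obs()['force'])
E
```

```text
t 21.95 pos [0.5616 0.1456 0.0847] jaw 0.0 q7 -29.8 tilt [-0.001 -0.001 -1.   ] w 0.0233 delta [ 0.0102  0.0009 -0.0001] turn 0.0
[ 0.5335753  -0.20745776 -1.77009249]
```

Emit:
{"name": "step_arm", "arguments": {
  "deltas": [
    [-1,0.005,0.001,0,0],
    [-1,0.008,0.001,0,0],
    [-1,0.01,0.001,0,0],
    [-1,0.0105,0.001,0,0],
    [-1,0.0105,0.001,0,0]
  ]
}}

```text
time_s: 22.58
tool_pos: [0.562, 0.1478, 0.0752]
tool_rot: [-18.5, 90.0, -18.4]
force: [-0.3, -0.7, -1.6]
grip_width: 0.0233
```

Emit:
{"name": "step_arm", "arguments": {
  "deltas": [
    [-1,0.001,-0.0005,0,0],
    [-1,0.002,-0.0005,0,0],
    [-1,0.002,-0.0005,0,0]
  ]
}}

```text
time_s: 22.95
tool_pos: [0.562, 0.1472, 0.0736]
tool_rot: [-72.1, 90.0, -72.0]
force: [-1.6, -1.3, 4.1]
grip_width: 0.0236
```

Contact made. I release, then go to lid 2 at (0.415,0.239), staying high over the first knob.

Emit:
{"name": "step_arm", "arguments": {
  "deltas": [
    [0.2,0,0,0,0],
    [0.2,0,0,0,0],
    [0.2,0,0,0,0],
    [0.2,-0.03,0,0,0],
    [0.2,-0.06,0.03,-0.04,0],
    [0.2,-0.05,0.07,-0.1,0],
    [0.2,-0.04,0.0925,-0.147,0],
    [0.2,-0.03,0.0925,-0.147,0],
    [0.2,-0.03,0.0925,-0.147,0]
  ]
}}

```text
time_s: 24.08
tool_pos: [0.4148, 0.239, 0.1026]
tool_rot: [-102.1, 89.9, -102.0]
force: [0.1, -0.3, 0.6]
grip_width: 0.0524
```

```bash
python3 - <<'E'
from h import *
go((.4155,.24,.035),0)
E
```

```text
t 24.07 pos [0.4148 0.239  0.1026] jaw 0.1 q7 -39.1 tilt [-0.    -0.001 -1.   ] w 0.0524 delta [0.0676 0.0011 0.0007] turn 0.1
```

Emit:
{"name": "step_arm", "arguments": {
  "deltas": [
    [0.2,0.03,0.001,0.001,0],
    [0.2,0.055,0.001,0.001,0],
    [0.2,0.067,0.001,0.001,0],
    [0.2,0.067,0.001,0.001,0],
    [-1,0.067,0.001,0.001,0],
    [-1,0.067,0.001,0.001,0],
    [-1,0.067,0.001,0.001,0],
    [-1,0.067,0.001,0.001,0],
    [-1,0.067,0.001,0.001,0],
    [-1,0.04,0.001,0.001,0],
    [-1,-0.01,0.001,0.001,0],
    [-1,-0.01,0.001,0.001,0]
  ]
}}

```text
time_s: 25.58
tool_pos: [0.4183, 0.2419, 0.1162]
tool_rot: [15.1, 89.6, 15.1]
force: [-0.3, 0.3, -1.6]
grip_width: 0.0232
```

```bash
python3 - <<'E'
from h import *
go((.5597,.336,.084),0);print(monitor.get_obs()['force'])
E
```

```text
t 25.57 pos [0.4183 0.2419 0.1162] jaw 0.1 q7 -38.7 tilt [ 0.007  0.002 -1.   ] w 0.0232 delta [0.0334 0.0939 0.1413] turn 0.1
[-0.30757547  0.32006874 -1.62040338]
```

Emit:
{"name": "step_arm", "arguments": {
  "deltas": [
    [-1,0,0.035,0.05,0],
    [-1,0,0.07,0.1,0],
    [-1,0,0.09,0.135,0],
    [-1,0,0.0955,0.1435,0],
    [-1,0.01,0.0955,0.1435,0],
    [-1,0.02,0.0955,0.1435,0],
    [-1,0.027,0.0955,0.1435,0],
    [-1,0.027,0.0955,0.1435,0]
  ]
}}

```text
time_s: 26.58
tool_pos: [0.5585, 0.3353, 0.0853]
tool_rot: [-123.8, 89.9, -123.7]
force: [-0.2, -0.2, -1.9]
grip_width: 0.0234
```

```bash
python3 - <<'E'
from h import *
go((.5597,.336,.074),0);print(monitor.get_obs()['force'])
E
```

```text
t 26.57 pos [0.5585 0.3353 0.0853] jaw 0.1 q7 -50.1 tilt [-0.001 -0.001 -1.   ] w 0.0234 delta [0.0113 0.0007 0.0013] turn 0.1
[-0.17585718 -0.17076204 -1.88399942]
```

Emit:
{"name": "step_arm", "arguments": {
  "deltas": [
    [-1,0.005,0.0005,0.001,0],
    [-1,0.008,0.0005,0.001,0],
    [-1,0.01,0.0005,0.001,0],
    [-1,0.0115,0.0005,0.001,0],
    [-1,0.012,0.0005,0.001,0],
    [-1,0.012,0.0005,0.001,0]
  ]
}}

```text
time_s: 27.32
tool_pos: [0.5602, 0.3368, 0.0755]
tool_rot: [-62.4, 90.0, -62.3]
force: [-2.4, -2.0, 5.7]
grip_width: 0.0237
```

Emit:
{"name": "step_arm", "arguments": {
  "deltas": [
    [0.2,0,0,0,0],
    [0.2,0,0,0,0],
    [0.2,0,0,0,0],
    [0.2,-0.03,0,0,0],
    [0.2,-0.08,0,0,0],
    [0.2,-0.13,-0.04,0,0],
    [0.2,-0.17,-0.09,0,0],
    [0.2,-0.22,-0.13,0,0],
    [0.2,-0.25,-0.165,0,0],
    [0.2,-0.25,-0.165,0,0],
    [0.2,-0.25,-0.165,0,0]
  ]
}}

```text
time_s: 28.7
tool_pos: [0.56, 0.1724, 0.3234]
tool_rot: [155.1, 90.0, 155.3]
force: [0.3, 1.0, -0.4]
grip_width: 0.052
```

```bash
python3 - <<'E'
from h import *
go((.56,.17,.33),0)
for n in("wrist","side","scene"):
    p,W=shot(n)
    if n!="scene": save(p[:300] if n=="wrist" else p,"end_"+n+".png",1.5)
    for c in((.5615,.1467),(.5597,.336)):
        d=np.hypot(W[...,0]-c[0],W[...,1]-c[1])
        b=W[(d<.08)&(W[...,2]>.042)&(W[...,2]<.056)]; k=W[(d<.03)&(W[...,2]>.074)&(W[...,2]<.1)]
        f=np.linalg.lstsq(np.c_[b[:,:2]-c,np.ones(len(b))],b[:,2],rcond=None)[0]
        s=W[(d<.09)&(W[...,2]>.008)&(W[...,2]<.038)]
        print(n,"brim",np.round(cv2.minEnclosingCircle(b[:,:2].astype(np.float32))[0],4),"plane",np.round(f,4),"knob",np.round(k.mean(0),4) if len(k) else 0)
E
```

```text
t 28.7 pos [0.56   0.1724 0.3234] jaw 0.1 q7 -27.5 tilt [-0.001  0.    -1.   ] w 0.052 delta [-0.0066 -0.0024  0.    ] turn 0.1
wrist brim [0.5606 0.147 ] plane [ 0.0001 -0.0004  0.049 ] knob [0.5607 0.1478 0.0785]
wrist brim [0.5588 0.3345] plane [0.0016 0.0009 0.0488] knob [0.5588 0.3345 0.0785]
side brim [0.5623 0.149 ] plane [0.0029 0.0021 0.0485] knob [0.5633 0.1518 0.0793]
side brim [0.5617 0.3365] plane [ 0.0047 -0.0119  0.0492] knob [0.5616 0.3376 0.0796]
scene brim [0.5629 0.146 ] plane [0.0019 0.0021 0.0481] knob [0.5651 0.1446 0.0785]
scene brim [0.5599 0.3344] plane [ 0.0009 -0.0001  0.0478] knob [0.564  0.3319 0.078 ]
```

View pics/end_side.png

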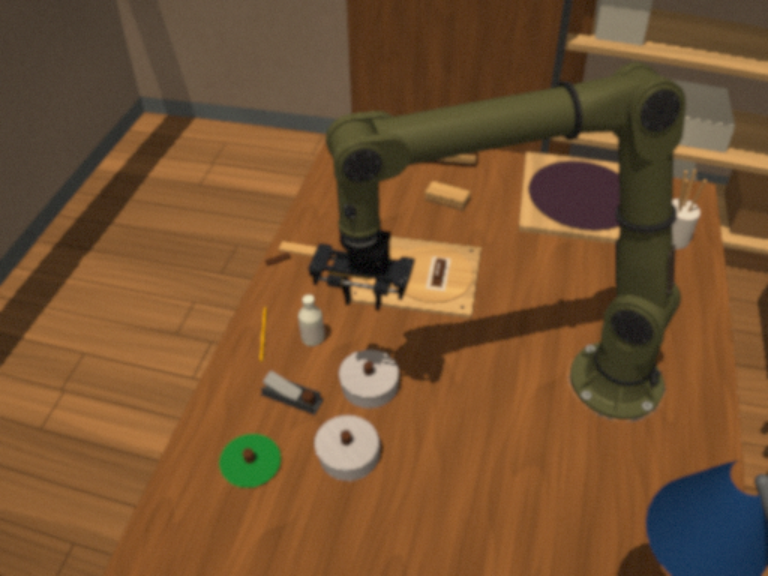

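The picture shows lids level on both tins at (369,378) and (347,446), and the bridge in its outline at (439,272). The bystanders haven't moved, and the arm is clear of everything. Handing in.

```bash
python3 -c "
from h import *
print(env.sign_off())"
```

```text
the job is handed in; nothing more can be done
None
```

The longer bridge is on the soundboard, the shorter one is still in its tin, and a lid is back on each tin. I handed the job in at about 29 s of the 72 s allowed; the hand-in reports no verdict.

- **Opening:** I lifted both silver lids and set them aside, about 156 mm or more from either tin. The green look-alike was left alone. With both tins open, the bridges measured 100 mm (near tin) and 70 mm (far tin).
- **Long bridge:** It lies flat and right way up, about 2 mm from the outline's centre and within 0.2° of the tape. I checked this from above right after release and saw it still there in the last side picture.
- **Lids:** Brim tops measured about 49 mm high (48–49 mm across the cameras), as they should when seated. The tilt fit is under 0.3°, except one side-camera fit on the far lid at 0.7°, still well below the limit. Lid and tin centres agree to about 2 mm.
- **Other things:** Glue, plane and sander look unmoved in the last picture, though I did not re-measure them. The arm ended clear of everything.
- **Disagreements:** The cameras differed by up to about 3–4 mm in x and up to about 7 mm in y on the knob positions, because of viewing angle. No check failed.

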